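# Find the full sample jar by weight and seat it in the shaker

### The arm

A 7-joint arm with a two-finger parallel gripper is mounted at the origin on the work surface. World frame = base frame: x ahead of the robot, y to its left, z up, the work surface at z = 0. Lengths are in mm, angles in degrees, forces in N, time in s.
With the tool pointing down it reaches from about 425 to 875 mm from the base axis. Payload 4.7 kg.
Tool frame: the origin (TCP) lies midway between the tips of the shut fingers; the grasp point (between the pads) lies 19 mm behind it; z points along the fingers, y is the direction in which the jaws open and shut (so a half turn about z gives the same grasp; the last joint's range is limited). The gripper opens to 87 mm and grips with 3 to 60 N. Pads are 19 mm wide; open, the fingers measure 117 mm over their backs; the gripper's body (75 mm by 190 mm) begins 51 mm behind the grasp point.
Start: joints at [66.24, 18.392, -4.016, 83.108, 1.295, 78.541, -3.26], TCP at [270.24, -591.182, 222.587] pointing down, gripper open.
Joint ranges: [-163.93, 163.93], [-17.29, 119.83], [-79.2, 71.16], [3.27, 140.29], [-89.18, 269.18], [5.43, 117.66], [-154.24, 154.24]. Speed limits (degrees/s): [147.25, 147.25, 180, 180, 180, 180, 180].

### API

Orientations are given as a 3x3 rotation matrix whose columns are the frame's x, y, z axes.
In Python, from station import arm gives the robot as it stands.
- The arm moves only by the tool send_rows, never from a script. Its argument "plan" is a list of rows, each an object of numbers: "fingers": the gripper command: -1 is fully open, 1 is shut, values between are in proportion; "dx", "dy", "dz": the shift along the world's x, y, z in mm; "yaw": the turn about the world's z in degrees. A call has 1 to 12 rows; each row shifts and turns the commanded pose from where the row before left it; what a row does not reach is not made up. A row lasts 1/8 s, in which the tool goes at most 62.5 mm and 10.7 degrees, less where a joint would pass 70% of its speed; a pose out of reach is approached as far as the arm can. A call with a gripper value outside its range is refused whole. The fingers move at their own pace and stop on an object; "force" is the grip in N (left out, the last holds). Time passes only in rows, so rows that do not move let the fingers close. It gives the time, the measured TCP pose, the force and the opening at its end, in the units of the state.
- arm.get_obs(): the state, without advancing time (a new reading comes with each control period).
- arm.capture(name): name is "scene" or "side" or "wrist"; returns a dict with "color" (420x560x3 uint8, red, green, blue), "vertical_fov" (degrees; the focal length in pixels is half the picture's height over the tangent of half this angle, whatever the lens; pixels are square), "cx", "cy" (the principal point, pixels), "k1" (the pictures are not rectified: a ray, as slopes to the right and down, at radius r is drawn at 1 + k1 r^2 times it, then the intrinsics apply), "R" (3x3) and "t" (3): a world point X has camera coordinates R X + t; the wrist camera has in their place "tool_from_camera" (4x4, takes a point from camera to tool coordinates, whose origin is the TCP and whose axes are the flange's). Camera axes: x right, y down, z forward; pixel columns grow to the right and rows downward; lengths in mm; the calibration is good to about 2 mm. A picture is of the moment at which its call begins: read the wrist's pose just before it. There is no depth.
- arm.close_job(): hands the job in, once; it reports no verdict.
Trained networks look in a picture, given as the dict that the camera call returned (one of the last four; its "shot" number tells which), for a name from the list of things; names that differ only in an ending like _2 or _b are one class to them, and where a whole thing is asked for, a point or a joint stands for the part that bears it (a point fixed in the world has none). Each returns a list of dicts, best first, with "confidence" (0 to 1); they miss things now and then, are a little off and sometimes report something else, mostly with a low value. They report only what shows in the picture. A call takes as long as a camera call. They do not tell look-alikes from the thing itself.
- arm.cut_out(picture, target): "pixels" (420x560 bool, what is visible of it).
- arm.spot_point(picture, target): "at" ([x, y, z] in mm, in the coordinates of the camera as it stood for that picture, good to about 4 mm: a listed point, or the origin of a listed thing).
The state is a dict: "time": time; "joint_positions": joint angles; "dq": joint speeds; "effort": joint torques, N m; "ee_pos": TCP position; "tool_rot": TCP orientation; "contact_force": force on the tool from outside, world axes, zero at the start; "torque": the same for the moment, N m; "grip_width": opening from 0.0 (shut) to 1.0 (fully open).
Only numpy, scipy, OpenCV 4.12 (cv2) and the standard library are available. Lean on these libraries where they do the work, as an engineer would, in place of code of your own. Each camera call takes 0.05 s, during which the arm holds its last target. There are 200 camera calls.

### The job

Two closed sample jars look alike, but one holds the heavy sample. Lift the left jar clear of the bench and put it back, then lift the right one, and judge by the load which is heavier. Seat the heavier jar upright and fully down in the holder on the shaker, feeling gently for the hole without pressing hard (stay under 40 N), and leave the lighter jar standing where it stood, without disturbing the tube rack, tip box or dish.

Things in the scene. Friction and masses are not known exactly. Their poses are not given: they have to be found in the camera images.
- jar_left_mid (a point): point at mid-height (40 mm up) on the axis of the robot's left (y > 0) closed steel jar: upright plain cylinder, 50 mm diameter, 80 mm tall, the top 32 mm its screw lid of the same diameter, foot chamfered 2.5 mm; z up. It stands on the bench. Both jars look alike, weigh 0.2 to 0.6 kg and hide a loose rigid filling; one is at least 0.1 kg heavier, either one, told only by feel.
- jar_right_mid (a point): point at mid-height (40 mm up) on the axis of the robot's right (y < 0) closed steel jar: upright plain cylinder, 50 mm diameter, 80 mm tall, the top 32 mm its screw lid of the same diameter, foot chamfered 2.5 mm; z up. It stands on the bench. Both jars look alike, weigh 0.2 to 0.6 kg and hide a loose rigid filling; one is at least 0.1 kg heavier, either one, told only by feel.
- shaker: orbital shaker, a fixed cream box 180 x 200 mm (its x, y), its flat deck 60 mm above the bench; origin at the centre of its underside, z up. On the deck lies the jar holder, a grey plate 104 x 104 mm, 20 mm thick, on a stiff cross-slide (firm, does not give). A seated jar stands on the deck through the plate's hole, underside at 60 mm; one that missed it stands 20 mm higher.
- holder (a point): point on the shaker's vertical centre line at the level of the holder plate's top, 80 mm above the bench; axes as the shaker's. The plate's one round through hole, 53 mm diameter, square-edged, 20 mm deep to the deck, is NOT exactly here: its centre is off by up to 7 mm either way along the shaker's x and also along its y, and this offset is not reported.
- tube_rack: bystander: red tube rack 90 x 102 mm with pink-capped tubes, 104 mm tall over all; origin at the centre of its underside. Leave alone.
- tip_box: bystander: pink pipette-tip box with pale lid, 87 x 122 mm, 67 mm tall; origin at the centre of its underside. Leave alone.
- dish: bystander: clear lidded culture dish, 93 mm in diameter, 15 mm tall, on the bench beyond the shaker; origin at the centre of its underside. Leave alone.
There are look-alikes about, which are no part of the job. What is shaped like the part that bears jar_left_mid but turquoise is not meant. What is shaped like the part that bears jar_right_mid but green is not meant.

How it is judged:
By the outcome, as a careful person would: the job done as asked, in the order asked, and still so for the second after the job is handed in, with the robot touching nothing.
It also fails if it takes over 72 s, if anything falls off the work surface, if the arm or the gripper's body presses on something with over 40 N, if the wrist force passes 120 N, or if a joint passes its speed limit or range.

## Working session

There is one attempt and no reset: what is moved stays moved. The work goes in short steps, Python scripts to look and compute and a tool call to move; the robot and the scene stay as the last step left them, time stands still between calls to the robot, and variables do not carry over. Pictures are saved under pics/ and viewed, about 8 in all and at most 12, crops included, and the job is handed in when it is done.

Besides the shell and the picture viewer there is one more tool, called after ">>>" as name(argument=value, ...) on one line, values as JSON. send_rows: Moves the arm, as the interface text tells. Its arguments: {"type":"object","properties":{"plan":{"type":"array","items":{"type":"object","properties":{"fingers":{"type":"number"},"dx":{"type":"number"},"dy":{"type":"number"},"dz":{"type":"number"},"yaw":{"type":"number"}}}},"force":{"type":"number"}},"required":["plan"]}

```bash
mkdir -p pics; ls; cat > h.py <<'E'
import numpy as np, cv2
from station import arm
def world(p,o,at):
    at=np.array(at)
    if 'R' in p: return np.array(p['R']).T@(at-np.array(p['t']))
    T=np.array(p['tool_from_camera']); c=T[:3,:3]@at+T[:3,3]
    return np.array(o['tool_rot'])@c+np.array(o['ee_pos'])
def save(p,n,img=None):
    cv2.imwrite('pics/'+n,cv2.cvtColor(p['color'] if img is None else img,cv2.COLOR_RGB2BGR))
def cam(p,o):
    "R,t world->camera"
    if 'R' in p: return np.array(p['R']),np.array(p['t'])
    T=np.array(p['tool_from_camera']); Rw=np.array(o['tool_rot'])@T[:3,:3]
    tw=np.array(o['tool_rot'])@T[:3,3]+np.array(o['ee_pos'])
    return Rw.T,-Rw.T@tw
def proj(p,o,X):
    R,t=cam(p,o); c=np.atleast_2d(X)@R.T+t; s=c[:,:2]/c[:,2:]
    f=p['color'].shape[0]/2/np.tan(np.radians(p['vertical_fov']/2))
    s=s*(1+p['k1']*(s**2).sum(1,keepdims=True)); return s*f+[p['cx'],p['cy']]
def ray(p,o,uv,z):
    "pixel -> world point at height z"
    R,t=cam(p,o); f=p['color'].shape[0]/2/np.tan(np.radians(p['vertical_fov']/2))
    d=(np.array(uv,float)-[p['cx'],p['cy']])/f; s=d.copy()
    for _ in range(20): s=d/(1+p['k1']*(s@s))
    w=R.T@np.array([*s,1]); c=-R.T@t; return c+w*(z-c[2])/w[2]
E
python3 - <<'E'
from h import *
np.set_printoptions(precision=1,suppress=True)
o=arm.get_obs(); print(o['tool_rot'],o['contact_force'],o['time'])
for n in ['scene','side']:
    p=arm.capture(n); save(p,n+'.png')
    for k in ['jar_left_mid','jar_right_mid','shaker','holder','tube_rack','tip_box','dish']:
        for r in arm.spot_point(p,k)[:4]:
            w=world(p,o,r['at']); print(n,k,round(r['confidence'],2),w,proj(p,o,w)[0])
E
```

```text
pics
[[ 0.9  0.4 -0. ]
 [ 0.4 -0.9  0. ]
 [-0.  -0.  -1. ]] [ 0.  -0.5 -0.4] 0.0
scene jar_left_mid 0.76 [384.3 262.3  39.8] [327.2 147. ]
scene jar_left_mid 0.65 [480.8 272.   45. ] [350.  162.4]
scene jar_right_mid 0.75 [ 408.2 -315.    40.8] [146.4 234.7]
scene jar_right_mid 0.58 [ 510.8 -293.8   39.6] [169.9 260.1]
scene shaker 0.64 [547.5  39.    2.6] [295.5 220.6]
scene holder 0.8 [541.3  40.2  77.9] [294.9 200. ]
scene tube_rack 0.8 [ 700.1 -314.8    5.8] [197.1 336.1]
scene tip_box 0.8 [738.6 314.9   1.5] [423.1 223.7]
scene dish 0.9 [778.1 -82.6  -1. ] [307.4 311.3]
side jar_left_mid 0.91 [392.  264.   44.6] [360.2 332. ]
side jar_left_mid 0.57 [479.8 274.2  39.2] [319.3 333.1]
side jar_right_mid 0.92 [ 510.6 -296.3   44.6] [328.5 158.9]
side jar_right_mid 0.78 [ 411.9 -312.9   42.2] [362.3 158.5]
side shaker 0.84 [540.2  36.8   2. ] [304.9 255.8]
side holder 0.83 [544.5  39.9  77.4] [303.  237.4]
side tube_rack 0.9 [ 702.8 -314.6    3. ] [265.9 160.6]
side tip_box 0.69 [739.7 318.4   1.6] [201.2 344.9]
side dish 0.92 [777.  -82.1  -0.8] [225.  214.4]
```

View pics/scene.png

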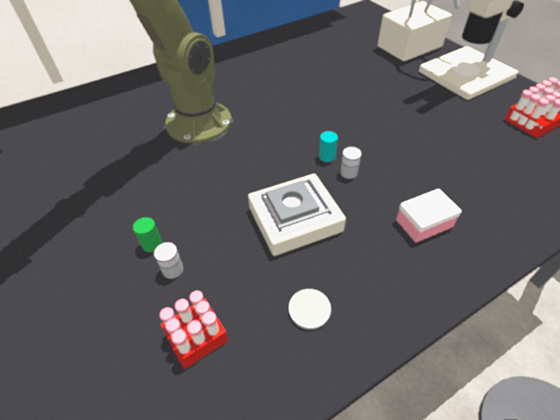

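```bash
python3 - <<'E'
import cv2,numpy as np
i=cv2.imread('pics/scene.png'); s=cv2.imread('pics/side.png')
f=lambda a:cv2.resize(a,(400,300),interpolation=cv2.INTER_CUBIC)
a=np.vstack([np.hstack([f(i[100:205,270:410]),f(i[190:295,90:230])]),np.hstack([f(s[285:390,280:420]),f(s[105:210,275:415])])])
cv2.imwrite('pics/crop.png',a)
E
```

```text
(no output)
```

View pics/crop.png

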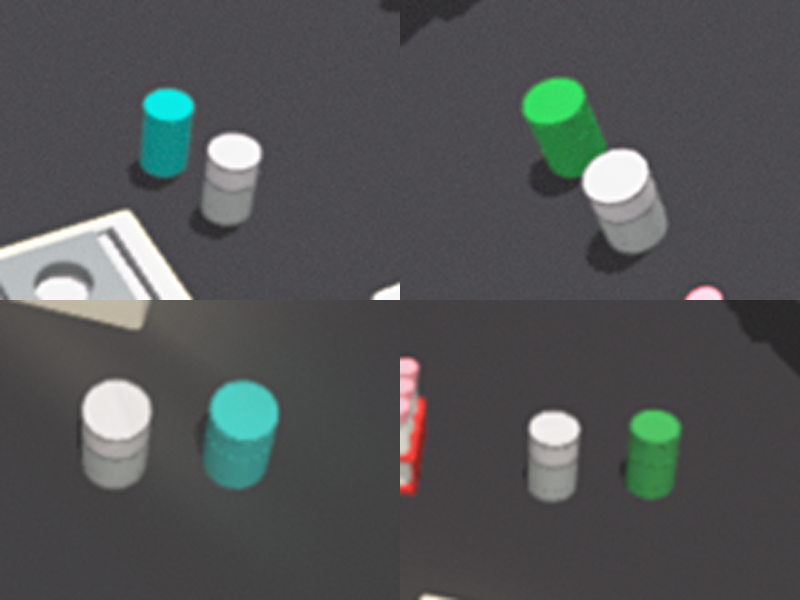

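The two steel jars are the ones meant: left at scene (350,162), world about (480,273), and right at scene (170,260), world about (511,-295). The turquoise one at (328,147) and the green one at (147,235) are the look-alikes, and the enlarged crop confirms this. I'll move towards the shaker now.

>>> send_rows(plan=[{"fingers": -1, "dx": 36, "dy": 33, "yaw": -2}, {"dx": 36, "dy": 33, "yaw": -2}, {"dx": 36, "dy": 33, "yaw": -2}, {"dx": 36, "dy": 33, "yaw": -2}, {"dx": 36, "dy": 33, "yaw": -2}, {"dx": 36, "dy": 33, "yaw": -2}, {"dx": 36, "dy": 33, "yaw": -2}, {"dx": 20, "dy": 45, "yaw": -2}, {"dx": 10, "dy": 50, "yaw": -2}, {"dx": 0, "dy": 55, "yaw": -2}, {"dx": -5, "dy": 55, "yaw": -2}, {"dx": -10, "dy": 55}])

```text
$.plan[0]: bad value
```

>>> send_rows(plan=[{"dx": -10, "dy": 50, "dz": 20}, {"dx": -10, "dy": 50, "dz": 20}, {"dx": 0, "dy": 30, "dz": 10}, {}])

```text
$.plan[0]: bad value
```

```bash
python3 - <<'E'
from h import *
np.set_printoptions(precision=2,suppress=True)
o=arm.get_obs(); print(o['tool_rot'],o['ee_pos'],o['time'],o['contact_force'],o['joint_positions'])
p=arm.capture('wrist'); save(p,'w1.png'); print(p['tool_from_camera'])
for k in ['shaker','holder','jar_left_mid']:
    for r in arm.spot_point(p,k)[:2]: w=world(p,o,r['at']); print(k,round(r['confidence'],2),w,proj(p,o,w)[0])
E
```

```text
[[ 0.91  0.42  0.  ]
 [ 0.42 -0.91 -0.  ]
 [ 0.    0.   -1.  ]] [ 270.3  -591.15  222.57] 0.8 [ 0.12 -0.45 -0.26] [66.24 18.39 -4.02 83.11  1.29 78.54 -3.26]
[[   0.     -0.96   -0.29   79.44]
 [   1.      0.     -0.     -0.67]
 [   0.     -0.29    0.96 -161.83]
 [   0.      0.      0.      1.  ]]
```

View pics/w1.png

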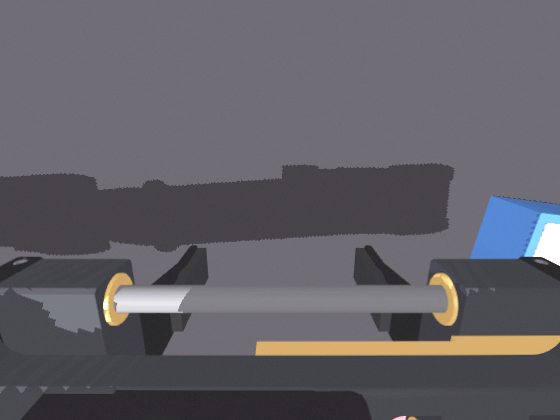

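The picture shows only the gripper and empty bench, because the move was refused. I'll resend with every field filled in.

>>> send_rows(plan=[{"fingers": -1, "dx": 36, "dy": 33, "dz": 0, "yaw": -2}, {"fingers": -1, "dx": 36, "dy": 33, "dz": 0, "yaw": -2}, {"fingers": -1, "dx": 36, "dy": 33, "dz": 0, "yaw": -2}, {"fingers": -1, "dx": 36, "dy": 33, "dz": 0, "yaw": -2}, {"fingers": -1, "dx": 36, "dy": 33, "dz": 0, "yaw": -2}, {"fingers": -1, "dx": 36, "dy": 33, "dz": 0, "yaw": -2}, {"fingers": -1, "dx": 36, "dy": 33, "dz": 0, "yaw": -2}, {"fingers": -1, "dx": 20, "dy": 45, "dz": 0, "yaw": -2}, {"fingers": -1, "dx": 10, "dy": 50, "dz": 0, "yaw": -2}, {"fingers": -1, "dx": 0, "dy": 55, "dz": 0, "yaw": -2}, {"fingers": -1, "dx": -5, "dy": 55, "dz": 0, "yaw": -2}, {"fingers": -1, "dx": -10, "dy": 55, "dz": 0, "yaw": -2}])

```text
time: 2.5
ee_pos: [537.2, -98.2, 222.7]
tool_rot: [[1.0, 0.009, 0.001], [0.009, -1.0, -0.0], [0.001, 0.0, -1.0]]
contact_force: [1.0, -0.2, -0.3]
grip_width: 0.999
```

>>> send_rows(plan=[{"fingers": -1, "dx": -3, "dy": 50, "dz": 0, "yaw": 0}, {"fingers": -1, "dx": -4, "dy": 50, "dz": 0, "yaw": 0}, {"fingers": -1, "dx": 0, "dy": 38, "dz": 0, "yaw": 0}, {"fingers": -1, "dx": 0, "dy": 0, "dz": 0, "yaw": 0}])

```text
time: 3.0
ee_pos: [529.9, 42.1, 223.1]
tool_rot: [[1.0, 0.017, 0.001], [0.017, -1.0, 0.001], [0.001, -0.001, -1.0]]
contact_force: [-0.7, -0.6, -0.2]
grip_width: 1.0
```

```bash
python3 - <<'E'
from h import *
np.set_printoptions(precision=2,suppress=True)
o=arm.get_obs(); print(o['ee_pos'],o['time'],o['contact_force'])
p=arm.capture('wrist'); save(p,'w2.png'); np.save('w2.npy',{'p':p,'o':o},allow_pickle=True)
for k in ['shaker','holder','jar_left_mid']:
    for r in arm.spot_point(p,k)[:2]: w=world(p,o,r['at']); print(k,round(r['confidence'],2),w,proj(p,o,w)[0])
E
```

```text
[529.93  42.13 223.07] 3.0 [-0.75 -0.59 -0.18]
shaker 0.71 [547.62  41.13  -3.11] [282.41 172.9 ]
holder 0.86 [543.29  37.01  80.01] [286.69 189.82]
jar_left_mid 0.81 [482.   272.36  42.83] [ 90.46 229.71]
```

View pics/w2.png

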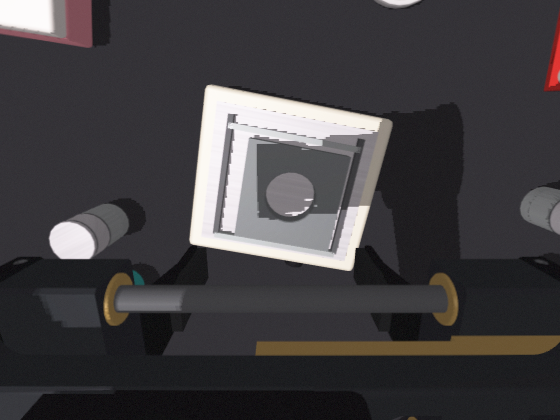

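Wrist picture: the shaker sits near the centre with the hole at about (291,197), the left jar is at (90,230) and the rack is out at the right. I'll enlarge the hole.

```bash
cat > hole.py <<'E'
from h import *
import sys
def fit(p,o,c0):
    g=cv2.GaussianBlur(cv2.cvtColor(p['color'],cv2.COLOR_RGB2GRAY).astype(np.float32),(0,0),1)
    a=np.linspace(0,2*np.pi,180,endpoint=False); res=[]
    def s(c,r): 
        q=proj(p,o,np.c_[c[0]+r*np.cos(a),c[1]+r*np.sin(a),0*a+80]).astype(np.float32)
        return cv2.remap(g,q[:,:1],q[:,1:],cv2.INTER_LINEAR)[:,0]
    for x in np.arange(-14,14.1,.5):
        for y in np.arange(-14,14.1,.5):
            c=(c0[0]+x,c0[1]+y)
            res.append((np.mean(np.minimum(abs(s(c,27.5)-s(c,25.5)),20)),*c))
    return sorted(res,reverse=True)[:3]
def crop(p,o,c,n,h=50,w=None):
    im=p['color'].copy(); a=np.linspace(0,2*np.pi,60)
    u=proj(p,o,np.array([[c[0],c[1],80]]))[0].astype(int)
    x0,y0=max(u[0]-w//2 if w else u[0]-h,0),max(u[1]-h,0)
    cr=im[y0:y0+2*h,x0:x0+2*h]; k=600//(2*h)
    b=cv2.convertScaleAbs(cv2.resize(cr,None,fx=k,fy=k,interpolation=cv2.INTER_CUBIC),alpha=1.5)
    for d in range(0,60,2):
        q=proj(p,o,np.array([[c[0]+26.5*np.cos(a[d]),c[1]+26.5*np.sin(a[d]),80]]))[0]
        cv2.circle(b,tuple(int(v) for v in ((q-[x0,y0]+.5)*k)),2,(255,0,0),-1)
    save(p,n,b)
E
python3 - <<'E'
from hole import *
d=np.load('w2.npy',allow_pickle=True).item(); p,o=d['p'],d['o']
r=fit(p,o,(543,39)); print(r)
# deck corner-based shaker centre: plate outline
for uv in [(210,87),(390,124),(191,243),(354,269)]: print(uv, ray(p,o,uv,60))
crop(p,o,r[0][1:],'hole1.png')
E
```

```text
[(np.float32(16.100878), np.float64(534.5), np.float64(34.5)), (np.float32(16.061256), np.float64(534.5), np.float64(34.0)), (np.float32(16.036102), np.float64(535.0), np.float64(34.5))]
(210, 87) [642.76948316 115.82805812  60.        ]
(390, 124) [610.36680603 -68.78714948  60.        ]
(191, 243) [474.07297831 146.21658509  60.        ]
(354, 269) [444.16755871 -45.90870301  60.        ]
```

View pics/hole1.png

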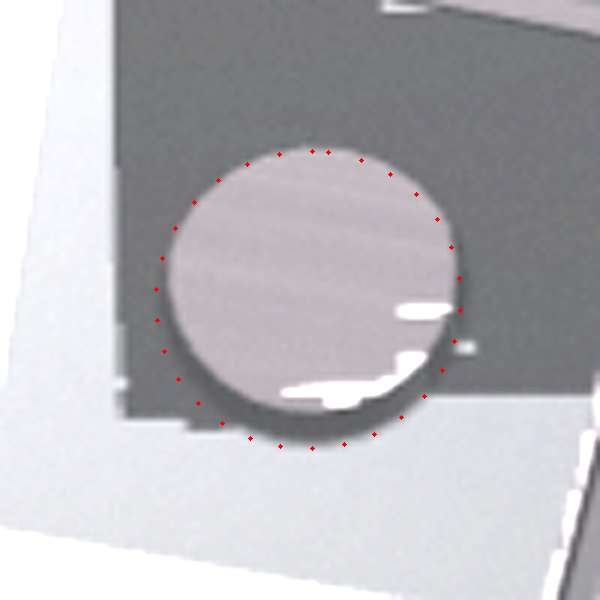

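>>> send_rows(plan=[{"fingers": -1, "dx": -9, "dy": 46, "dz": -10, "yaw": 0}, {"fingers": -1, "dx": -10, "dy": 46, "dz": -10, "yaw": 0}, {"fingers": -1, "dx": -10, "dy": 46, "dz": -10, "yaw": 0}, {"fingers": -1, "dx": -10, "dy": 46, "dz": -10, "yaw": 0}, {"fingers": -1, "dx": -10, "dy": 46, "dz": -20, "yaw": 0}, {"fingers": -1, "dx": 0, "dy": 0, "dz": 0, "yaw": 0}, {"fingers": -1, "dx": 0, "dy": 0, "dz": 0, "yaw": 0}])

```text
time: 4.08
ee_pos: [482.1, 266.2, 162.4]
tool_rot: [[1.0, 0.008, -0.0], [0.008, -1.0, -0.001], [-0.0, 0.001, -1.0]]
contact_force: [0.1, -0.5, -0.3]
grip_width: 1.0
```

```bash
cat > jar.py <<'E'
from h import *
np.set_printoptions(precision=2,suppress=True)
import sys
k,n=sys.argv[1:3]
o=arm.get_obs(); print(o['ee_pos'],o['time'],o['contact_force'],o['joint_positions'])
p=arm.capture('wrist'); save(p,n+'.png')
for r in arm.spot_point(p,k)[:2]: w=world(p,o,r['at']); print(k,round(r['confidence'],2),w,proj(p,o,w)[0])
E
python3 jar.py jar_left_mid w3
```

```text
[482.11 266.16 162.38] 4.075 [ 0.11 -0.5  -0.29] [   2.12   11.68  -37.74  100.84    7.62   70.08 -127.21]
jar_left_mid 0.87 [387.11 263.73  37.86] [282.72 291.88]
```

The circle fitted to the hole matches its rim, giving a centre of about (535, 34.5). The detector at this spot reported only the turquoise jar, so I need to look.

View pics/w3.png

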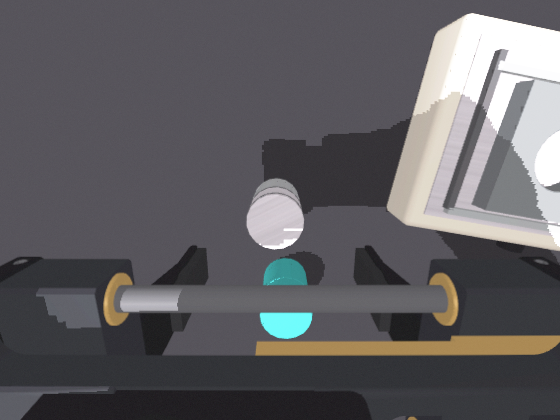

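```bash
python3 - <<'E'
from h import *
o=arm.get_obs(); p=arm.capture('wrist')
for c in [(481,272),(483,270),(479,274)]:
  print(c,proj(p,o,np.array([[c[0],c[1],80],[c[0]+25,c[1],80],[c[0]-25,c[1],80],[c[0],c[1]+25,80],[c[0],c[1]-25,80]])).round())
E
```

```text
(481, 272) [[274. 222.]
 [274. 193.]
 [274. 249.]
 [245. 221.]
 [303. 222.]]
(483, 270) [[276. 219.]
 [276. 191.]
 [276. 247.]
 [247. 219.]
 [306. 220.]]
(479, 274) [[272. 224.]
 [272. 195.]
 [272. 251.]
 [243. 224.]
 [301. 224.]]
```

The steel jar's lid is centred at (275.5,221), so the jar is at about (482, 271), with the turquoise one behind the rail. I'll descend and grip.

>>> send_rows(force=35, plan=[{"fingers": -1, "dx": 0, "dy": 5, "dz": -25, "yaw": 0}, {"fingers": -1, "dx": 0, "dy": 0, "dz": -35, "yaw": 0}, {"fingers": -1, "dx": 0, "dy": 0, "dz": -35, "yaw": 0}, {"fingers": -1, "dx": 0, "dy": 0, "dz": -22, "yaw": 0}, {"fingers": -1, "dx": 0, "dy": 0, "dz": -10, "yaw": 0}, {"fingers": -1, "dx": 0, "dy": 0, "dz": 0, "yaw": 0}, {"fingers": 1, "dx": 0, "dy": 0, "dz": 0, "yaw": 0}, {"fingers": 1, "dx": 0, "dy": 0, "dz": 0, "yaw": 0}, {"fingers": 1, "dx": 0, "dy": 0, "dz": 0, "yaw": 0}, {"fingers": 1, "dx": 0, "dy": 0, "dz": 0, "yaw": 0}, {"fingers": 1, "dx": 0, "dy": 0, "dz": 0, "yaw": 0}])

```text
time: 5.6
ee_pos: [481.4, 272.0, 35.7]
tool_rot: [[1.0, 0.01, -0.0], [0.01, -1.0, -0.001], [-0.0, 0.001, -1.0]]
contact_force: [-1.7, -1.2, 2.1]
grip_width: 0.562
```

>>> send_rows(plan=[{"fingers": 1, "dx": 0, "dy": 0, "dz": 5, "yaw": 0}, {"fingers": 1, "dx": 0, "dy": 0, "dz": 12, "yaw": 0}, {"fingers": 1, "dx": 0, "dy": 0, "dz": 15, "yaw": 0}, {"fingers": 1, "dx": 0, "dy": 0, "dz": 15, "yaw": 0}, {"fingers": 1, "dx": 0, "dy": 0, "dz": 8, "yaw": 0}, {"fingers": 1, "dx": 0, "dy": 0, "dz": 0, "yaw": 0}, {"fingers": 1, "dx": 0, "dy": 0, "dz": 0, "yaw": 0}, {"fingers": 1, "dx": 0, "dy": 0, "dz": 0, "yaw": 0}])

```text
time: 6.6
ee_pos: [480.8, 272.5, 89.9]
tool_rot: [[1.0, 0.01, -0.001], [0.01, -1.0, -0.001], [-0.001, 0.001, -1.0]]
contact_force: [0.8, -0.4, -6.2]
grip_width: 0.566
```

>>> send_rows(plan=[{"fingers": 1, "dx": 0, "dy": 0, "dz": 0, "yaw": 0}])

```text
time: 6.72
ee_pos: [481.0, 272.7, 90.1]
tool_rot: [[1.0, 0.01, -0.001], [0.01, -1.0, -0.0], [-0.001, 0.0, -1.0]]
contact_force: [0.1, 0.7, -5.8]
grip_width: 0.569
```

>>> send_rows(plan=[{"fingers": 1, "dx": 0, "dy": 0, "dz": 0, "yaw": 0}])

```text
time: 6.85
ee_pos: [481.1, 272.8, 90.4]
tool_rot: [[1.0, 0.01, -0.0], [0.01, -1.0, -0.0], [-0.0, 0.0, -1.0]]
contact_force: [-0.1, -0.6, -5.4]
grip_width: 0.57
```

>>> send_rows(plan=[{"fingers": 1, "dx": 0, "dy": 0, "dz": 0, "yaw": 0}])

```text
time: 6.98
ee_pos: [481.2, 272.9, 90.5]
tool_rot: [[1.0, 0.01, -0.0], [0.01, -1.0, -0.0], [-0.0, 0.0, -1.0]]
contact_force: [0.3, 0.2, -4.6]
grip_width: 0.567
```

```bash
cat > f.py <<'E'
from h import *
F=[];Z=[]
for i in range(14):
    arm.capture('wrist'); o=arm.get_obs(); F.append(o['contact_force'][2]); Z.append(o['ee_pos'][2])
print(np.round(F,1),np.mean(F),np.round(Z,1),o['time'],o['ee_pos'],o['torque'])
E
python3 f.py
```

```text
[-5.4 -4.8 -5.2 -5.  -5.3 -4.6 -5.2 -5.8 -5.1 -5.2 -5.1 -6.  -5.3 -4.7] -5.17323084679711 [90.6 90.6 90.6 90.6 90.6 90.6 90.6 90.6 90.6 90.6 90.6 90.6 90.6 90.6] 7.675 [481.21600988 272.83630665  90.58448449] [ 0.05228068  0.02930496 -0.02992366]
```

Left load is about 5.2 N. Now I'll put it back.

>>> send_rows(plan=[{"fingers": 1, "dx": 0, "dy": 0, "dz": -15, "yaw": 0}, {"fingers": 1, "dx": 0, "dy": 0, "dz": -18, "yaw": 0}, {"fingers": 1, "dx": 0, "dy": 0, "dz": -12, "yaw": 0}, {"fingers": 1, "dx": 0, "dy": 0, "dz": -6, "yaw": 0}, {"fingers": 1, "dx": 0, "dy": 0, "dz": -2, "yaw": 0}, {"fingers": 1, "dx": 0, "dy": 0, "dz": -1, "yaw": 0}, {"fingers": 1, "dx": 0, "dy": 0, "dz": 0, "yaw": 0}])

```text
time: 8.55
ee_pos: [481.6, 273.0, 37.0]
tool_rot: [[1.0, 0.01, 0.001], [0.01, -1.0, 0.0], [0.001, -0.0, -1.0]]
contact_force: [0.0, 0.3, -4.4]
grip_width: 0.566
```

>>> send_rows(plan=[{"fingers": 1, "dx": 0, "dy": 0, "dz": -1, "yaw": 0}, {"fingers": 1, "dx": 0, "dy": 0, "dz": -0.5, "yaw": 0}, {"fingers": 1, "dx": 0, "dy": 0, "dz": 0, "yaw": 0}])

```text
time: 8.93
ee_pos: [481.6, 272.9, 35.7]
tool_rot: [[1.0, 0.01, 0.001], [0.01, -1.0, -0.0], [0.001, 0.0, -1.0]]
contact_force: [-0.8, -1.2, 0.4]
grip_width: 0.562
```

>>> send_rows(plan=[{"fingers": -1, "dx": 0, "dy": 0, "dz": 0, "yaw": 0}, {"fingers": -1, "dx": 0, "dy": 0, "dz": 0, "yaw": 0}, {"fingers": -1, "dx": 0, "dy": 0, "dz": 0, "yaw": 0}, {"fingers": -1, "dx": 0, "dy": 0, "dz": 20, "yaw": 0}, {"fingers": -1, "dx": 0, "dy": 0, "dz": 45, "yaw": 0}, {"fingers": -1, "dx": 0, "dy": 0, "dz": 45, "yaw": 0}, {"fingers": -1, "dx": 0, "dy": -20, "dz": 15, "yaw": 0}, {"fingers": -1, "dx": 5, "dy": -45, "dz": 0, "yaw": 0}, {"fingers": -1, "dx": 10, "dy": -50, "dz": 0, "yaw": 0}, {"fingers": -1, "dx": 10, "dy": -50, "dz": 0, "yaw": 0}, {"fingers": -1, "dx": 5, "dy": -50, "dz": 0, "yaw": 0}, {"fingers": -1, "dx": 0, "dy": -50, "dz": 0, "yaw": 0}])

```text
time: 10.42
ee_pos: [511.9, 6.5, 161.8]
tool_rot: [[1.0, 0.01, 0.003], [0.01, -1.0, 0.0], [0.003, 0.0, -1.0]]
contact_force: [0.4, 0.6, -0.3]
grip_width: 0.998
```

>>> send_rows(plan=[{"fingers": -1, "dx": 0, "dy": -50, "dz": 0, "yaw": 0}, {"fingers": -1, "dx": 0, "dy": -50, "dz": 0, "yaw": 0}, {"fingers": -1, "dx": 0, "dy": -50, "dz": 0, "yaw": 0}, {"fingers": -1, "dx": 0, "dy": -50, "dz": 0, "yaw": 0}, {"fingers": -1, "dx": 0, "dy": -50, "dz": 0, "yaw": 0}, {"fingers": -1, "dx": 0, "dy": -40, "dz": 0, "yaw": 0}, {"fingers": -1, "dx": 0, "dy": -13, "dz": 0, "yaw": 0}, {"fingers": -1, "dx": 0, "dy": 0, "dz": 0, "yaw": 0}, {"fingers": -1, "dx": 0, "dy": 0, "dz": 0, "yaw": 0}])

```text
time: 11.55
ee_pos: [512.0, -292.9, 160.6]
tool_rot: [[1.0, 0.013, 0.001], [0.013, -1.0, 0.001], [0.001, -0.001, -1.0]]
contact_force: [0.7, 0.6, 0.4]
grip_width: 1.0
```

```bash
python3 jar.py jar_right_mid w4
```

```text
[ 512.01 -292.85  160.55] 11.55 [0.71 0.58 0.36] [ 39.26  13.9  -13.97  96.32   3.47  70.2  -64.76]
```

View pics/w4.png

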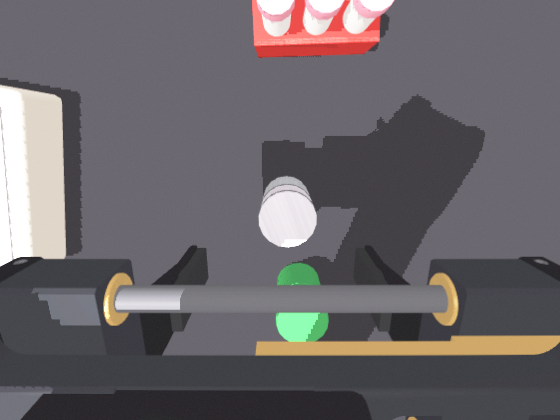

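The right steel jar's lid is centred at (288,218.5), so the jar is at about (513.5, -298.5). The green look-alike is behind the rail. I'll descend and grip.

>>> send_rows(force=35, plan=[{"fingers": -1, "dx": 1.5, "dy": -5.5, "dz": -25, "yaw": 0}, {"fingers": -1, "dx": 0, "dy": 0, "dz": -35, "yaw": 0}, {"fingers": -1, "dx": 0, "dy": 0, "dz": -35, "yaw": 0}, {"fingers": -1, "dx": 0, "dy": 0, "dz": -20, "yaw": 0}, {"fingers": -1, "dx": 0, "dy": 0, "dz": -10, "yaw": 0}, {"fingers": -1, "dx": 0, "dy": 0, "dz": 0, "yaw": 0}, {"fingers": 1, "dx": 0, "dy": 0, "dz": 0, "yaw": 0}, {"fingers": 1, "dx": 0, "dy": 0, "dz": 0, "yaw": 0}, {"fingers": 1, "dx": 0, "dy": 0, "dz": 0, "yaw": 0}, {"fingers": 1, "dx": 0, "dy": 0, "dz": 0, "yaw": 0}, {"fingers": 1, "dx": 0, "dy": 0, "dz": 0, "yaw": 0}])

```text
time: 13.02
ee_pos: [512.9, -300.2, 35.2]
tool_rot: [[1.0, 0.01, 0.0], [0.01, -1.0, 0.0], [0.0, -0.0, -1.0]]
contact_force: [-0.6, 1.2, 1.7]
grip_width: 0.564
```

>>> send_rows(plan=[{"fingers": 1, "dx": 0, "dy": 0, "dz": 5, "yaw": 0}, {"fingers": 1, "dx": 0, "dy": 0, "dz": 12, "yaw": 0}, {"fingers": 1, "dx": 0, "dy": 0, "dz": 15, "yaw": 0}, {"fingers": 1, "dx": 0, "dy": 0, "dz": 15, "yaw": 0}, {"fingers": 1, "dx": 0, "dy": 0, "dz": 8, "yaw": 0}, {"fingers": 1, "dx": 0, "dy": 0, "dz": 0, "yaw": 0}, {"fingers": 1, "dx": 0, "dy": 0, "dz": 0, "yaw": 0}, {"fingers": 1, "dx": 0, "dy": 0, "dz": 0, "yaw": 0}, {"fingers": 1, "dx": 0, "dy": 0, "dz": 0, "yaw": 0}])

```text
time: 14.15
ee_pos: [512.5, -300.5, 89.6]
tool_rot: [[1.0, 0.01, -0.001], [0.01, -1.0, 0.0], [-0.001, -0.0, -1.0]]
contact_force: [-0.3, 0.0, -1.9]
grip_width: 0.561
```

```bash
python3 f.py
```

```text
[-2.3 -1.7 -2.6 -2.6 -2.2 -2.2 -2.  -1.9 -2.1 -2.  -2.  -1.9 -2.5 -2.1] -2.149409763989787 [89.7 89.8 89.9 89.9 90.  90.  90.1 90.1 90.1 90.1 90.1 90.1 90.1 90.1] 14.85 [ 512.72199515 -300.71403424   90.08187807] [ 0.08239724 -0.00745963 -0.05980351]
```

Right load is 2.15 N against 5.2 N for the left, so the left jar is the heavier. I'll put the right one back where it stood.

>>> send_rows(plan=[{"fingers": 1, "dx": 0, "dy": 0, "dz": -15, "yaw": 0}, {"fingers": 1, "dx": 0, "dy": 0, "dz": -18, "yaw": 0}, {"fingers": 1, "dx": 0, "dy": 0, "dz": -12, "yaw": 0}, {"fingers": 1, "dx": 0, "dy": 0, "dz": -6, "yaw": 0}, {"fingers": 1, "dx": 0, "dy": 0, "dz": -2, "yaw": 0}, {"fingers": 1, "dx": 0, "dy": 0, "dz": -1, "yaw": 0}, {"fingers": 1, "dx": 0, "dy": 0, "dz": -1, "yaw": 0}, {"fingers": 1, "dx": 0, "dy": 0, "dz": 0, "yaw": 0}, {"fingers": 1, "dx": 0, "dy": 0, "dz": 0, "yaw": 0}])

```text
time: 15.98
ee_pos: [512.9, -300.8, 35.3]
tool_rot: [[1.0, 0.01, 0.0], [0.01, -1.0, -0.0], [0.0, 0.0, -1.0]]
contact_force: [0.8, -0.1, -2.3]
grip_width: 0.568
```

>>> send_rows(plan=[{"fingers": 1, "dx": 0, "dy": 0, "dz": -0.5, "yaw": 0}, {"fingers": 1, "dx": 0, "dy": 0, "dz": 0, "yaw": 0}])

```text
time: 16.23
ee_pos: [513.0, -300.8, 35.1]
tool_rot: [[1.0, 0.01, 0.0], [0.01, -1.0, -0.0], [0.0, 0.0, -1.0]]
contact_force: [-1.2, 1.2, 0.6]
grip_width: 0.568
```

>>> send_rows(plan=[{"fingers": -1, "dx": 0, "dy": 0, "dz": 0, "yaw": 0}, {"fingers": -1, "dx": 0, "dy": 0, "dz": 0, "yaw": 0}, {"fingers": -1, "dx": 0, "dy": 0, "dz": 0, "yaw": 0}, {"fingers": -1, "dx": 0, "dy": 0, "dz": 20, "yaw": 0}, {"fingers": -1, "dx": 0, "dy": 0, "dz": 45, "yaw": 0}, {"fingers": -1, "dx": 0, "dy": 0, "dz": 45, "yaw": 0}, {"fingers": -1, "dx": 0, "dy": 20, "dz": 35, "yaw": 0}, {"fingers": -1, "dx": 0, "dy": 45, "dz": 20, "yaw": 0}, {"fingers": -1, "dx": 0, "dy": 50, "dz": 20, "yaw": 0}, {"fingers": -1, "dx": 0, "dy": 50, "dz": 0, "yaw": 0}, {"fingers": -1, "dx": 0, "dy": 50, "dz": 0, "yaw": 0}, {"fingers": -1, "dx": 0, "dy": 50, "dz": 0, "yaw": 0}])

```text
time: 17.73
ee_pos: [512.9, -34.0, 221.4]
tool_rot: [[1.0, 0.01, 0.002], [0.01, -1.0, -0.001], [0.002, 0.001, -1.0]]
contact_force: [0.2, -0.6, 0.4]
grip_width: 1.0
```

>>> send_rows(plan=[{"fingers": -1, "dx": 5, "dy": 45, "dz": 0, "yaw": 0}, {"fingers": -1, "dx": 5, "dy": 25, "dz": 0, "yaw": 0}, {"fingers": -1, "dx": 0, "dy": 0, "dz": 0, "yaw": 0}, {"fingers": -1, "dx": 0, "dy": 0, "dz": 0, "yaw": 0}])

```text
time: 18.23
ee_pos: [522.8, 32.9, 220.3]
tool_rot: [[1.0, 0.009, 0.001], [0.009, -1.0, -0.001], [0.001, 0.001, -1.0]]
contact_force: [-0.1, -0.6, -0.6]
grip_width: 0.999
```

```bash
python3 - <<'E'
from hole import *
o=arm.get_obs(); print(o['ee_pos'],o['time'])
p=arm.capture('wrist'); np.save('w5.npy',{'p':p,'o':o},allow_pickle=True)
r=fit(p,o,(535,34.5)); print(r)
crop(p,o,r[0][1:],'hole2.png')
E
```

```text
[522.84135337  32.94661847 220.28605485] 18.225
[(np.float32(15.011326), np.float64(534.5), np.float64(35.0)), (np.float32(14.942034), np.float64(534.5), np.float64(35.5)), (np.float32(14.867336), np.float64(535.0), np.float64(35.5))]
```

View pics/hole2.png

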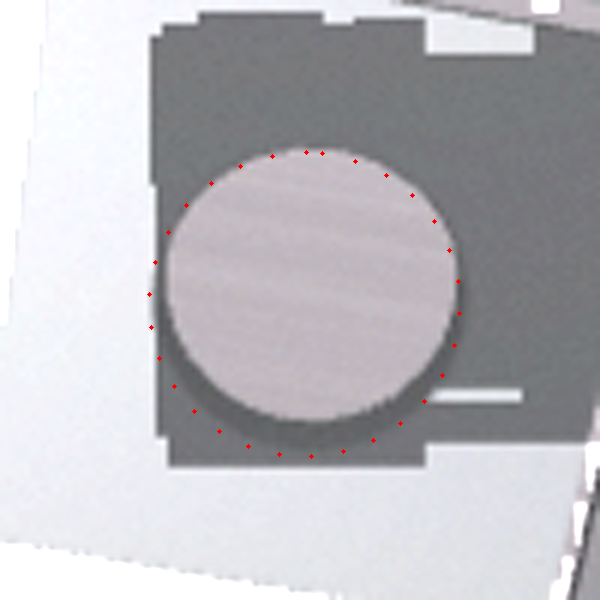

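Hole confirmed at about (535, 35). Next I regrip the left jar.

>>> send_rows(plan=[{"fingers": -1, "dx": -7, "dy": 45, "dz": 0, "yaw": 0}, {"fingers": -1, "dx": -8, "dy": 50, "dz": 0, "yaw": 0}, {"fingers": -1, "dx": -8, "dy": 50, "dz": -10, "yaw": 0}, {"fingers": -1, "dx": -8, "dy": 50, "dz": -20, "yaw": 0}, {"fingers": -1, "dx": -8, "dy": 35, "dz": -30, "yaw": 0}, {"fingers": -1, "dx": -2.2, "dy": 10, "dz": -30, "yaw": 0}, {"fingers": -1, "dx": 0, "dy": 0, "dz": 0, "yaw": 0}, {"fingers": -1, "dx": 0, "dy": 0, "dz": 0, "yaw": 0}])

```text
time: 19.27
ee_pos: [483.0, 272.9, 130.6]
tool_rot: [[1.0, 0.007, 0.001], [0.007, -1.0, -0.0], [0.001, 0.0, -1.0]]
contact_force: [-0.1, -0.8, -0.4]
grip_width: 0.996
```

```bash
python3 - <<'E'
from h import *
o=arm.get_obs(); p=arm.capture('wrist'); print(o['ee_pos'],o['time'])
u=proj(p,o,np.array([[481.8,271,80]]))[0]; print(u)
g=cv2.cvtColor(p['color'],cv2.COLOR_RGB2HSV); m=((g[...,1]<50)&(g[...,2]>140)).astype(np.uint8)
n,l,s,c=cv2.connectedComponentsWithStats(m); 
for i in range(1,n):
  if s[i,4]>300: print(s[i],c[i])
E
```

```text
[482.9736148  272.88154895 130.62231354] 19.275
[284.10386649 234.64527407]
[  405     0   155   260 26280] [492.09748858 130.10418569]
[ 249  185   65   82 3988] [281.11785356 227.96489468]
[ 119  291   67   21 1264] [150.34256329 300.53481013]
```

>>> send_rows(force=35, plan=[{"fingers": -1, "dx": -1, "dy": 0, "dz": -30, "yaw": 0}, {"fingers": -1, "dx": 0, "dy": 0, "dz": -35, "yaw": 0}, {"fingers": -1, "dx": 0, "dy": 0, "dz": -22, "yaw": 0}, {"fingers": -1, "dx": 0, "dy": 0, "dz": -8, "yaw": 0}, {"fingers": -1, "dx": 0, "dy": 0, "dz": 0, "yaw": 0}, {"fingers": 1, "dx": 0, "dy": 0, "dz": 0, "yaw": 0}, {"fingers": 1, "dx": 0, "dy": 0, "dz": 0, "yaw": 0}, {"fingers": 1, "dx": 0, "dy": 0, "dz": 0, "yaw": 0}, {"fingers": 1, "dx": 0, "dy": 0, "dz": 0, "yaw": 0}, {"fingers": 1, "dx": 0, "dy": 0, "dz": 0, "yaw": 0}])

```text
time: 20.58
ee_pos: [480.7, 273.4, 34.7]
tool_rot: [[1.0, 0.009, -0.0], [0.009, -1.0, -0.002], [-0.0, 0.002, -1.0]]
contact_force: [-0.2, -2.8, 2.3]
grip_width: 0.565
```

>>> send_rows(plan=[{"fingers": 1, "dx": 0, "dy": 0, "dz": 5, "yaw": 0}, {"fingers": 1, "dx": 0, "dy": 0, "dz": 20, "yaw": 0}, {"fingers": 1, "dx": 0, "dy": 0, "dz": 30, "yaw": 0}, {"fingers": 1, "dx": 0, "dy": 0, "dz": 35, "yaw": 0}, {"fingers": 1, "dx": 0, "dy": 0, "dz": 30, "yaw": 0}, {"fingers": 1, "dx": 0, "dy": 0, "dz": 10, "yaw": 0}, {"fingers": 1, "dx": 5, "dy": -20, "dz": 0, "yaw": 0}, {"fingers": 1, "dx": 10, "dy": -40, "dz": 0, "yaw": 0}, {"fingers": 1, "dx": 10, "dy": -45, "dz": 0, "yaw": 0}, {"fingers": 1, "dx": 10, "dy": -45, "dz": 0, "yaw": 0}, {"fingers": 1, "dx": 10, "dy": -45, "dz": 0, "yaw": 0}, {"fingers": 1, "dx": 8, "dy": -35, "dz": 0, "yaw": 0}])

```text
time: 22.08
ee_pos: [533.0, 42.0, 163.8]
tool_rot: [[1.0, 0.009, -0.002], [0.009, -1.0, -0.001], [-0.002, 0.001, -1.0]]
contact_force: [0.6, 0.4, -4.3]
grip_width: 0.564
```

>>> send_rows(plan=[{"fingers": 1, "dx": 0, "dy": -8, "dz": 0, "yaw": 0}, {"fingers": 1, "dx": 0, "dy": 0, "dz": 0, "yaw": 0}, {"fingers": 1, "dx": 0, "dy": 0, "dz": 0, "yaw": 0}, {"fingers": 1, "dx": 0, "dy": 0, "dz": 0, "yaw": 0}])

```text
time: 22.58
ee_pos: [533.3, 38.0, 164.6]
tool_rot: [[1.0, 0.012, -0.0], [0.012, -1.0, 0.0], [-0.0, -0.0, -1.0]]
contact_force: [0.1, -0.7, -4.8]
grip_width: 0.561
```

```bash
python3 f.py; python3 -c "
from h import *
p=arm.capture('wrist');save(p,'w6.png')"
```

```text
[-5.6 -5.  -4.2 -5.6 -4.5 -5.1 -5.3 -5.3 -4.6 -4.8 -4.2 -4.3 -4.8 -5.3] -4.907194005358448 [164.6 164.6 164.6 164.6 164.6 164.6 164.6 164.6 164.6 164.6 164.6 164.6
 164.6 164.6] 23.275 [533.52250586  36.3069073  164.58023182] [ 0.01419473 -0.01621533 -0.00786133]
```

View pics/w6.png

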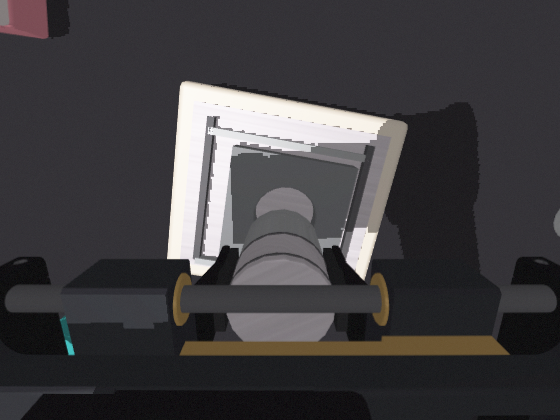

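The jar is held upright above the hole. I'll align it, come down to just above the plate, then feel for the hole in small steps.

>>> send_rows(plan=[{"fingers": 1, "dx": 1.5, "dy": -1.5, "dz": -10, "yaw": 0}, {"fingers": 1, "dx": 0, "dy": 0, "dz": -20, "yaw": 0}, {"fingers": 1, "dx": 0, "dy": 0, "dz": -12, "yaw": 0}, {"fingers": 1, "dx": 0, "dy": 0, "dz": -3, "yaw": 0}, {"fingers": 1, "dx": 0, "dy": 0, "dz": 0, "yaw": 0}, {"fingers": 1, "dx": 0, "dy": 0, "dz": 0, "yaw": 0}, {"fingers": 1, "dx": 0, "dy": 0, "dz": 0, "yaw": 0}])

```text
time: 24.2
ee_pos: [535.5, 34.8, 120.2]
tool_rot: [[1.0, 0.01, 0.001], [0.01, -1.0, -0.0], [0.001, 0.0, -1.0]]
contact_force: [0.2, 0.3, -4.4]
grip_width: 0.565
```

>>> send_rows(plan=[{"fingers": 1, "dx": 0, "dy": 0, "dz": -2, "yaw": 0}, {"fingers": 1, "dx": 0, "dy": 0, "dz": -2, "yaw": 0}, {"fingers": 1, "dx": 0, "dy": 0, "dz": -2, "yaw": 0}, {"fingers": 1, "dx": 0, "dy": 0, "dz": 0, "yaw": 0}])

```text
time: 24.7
ee_pos: [534.8, 34.8, 113.3]
tool_rot: [[1.0, 0.01, -0.001], [0.01, -1.0, -0.0], [-0.001, 0.0, -1.0]]
contact_force: [-0.1, -0.1, -5.0]
grip_width: 0.565
```

>>> send_rows(plan=[{"fingers": 1, "dx": 0, "dy": 0, "dz": -1, "yaw": 0}, {"fingers": 1, "dx": 0, "dy": 0, "dz": -1, "yaw": 0}, {"fingers": 1, "dx": 0, "dy": 0, "dz": 0, "yaw": 0}])

```text
time: 25.08
ee_pos: [535.0, 34.8, 111.5]
tool_rot: [[1.0, 0.01, -0.0], [0.01, -1.0, -0.0], [-0.0, 0.0, -1.0]]
contact_force: [0.4, -1.0, -4.8]
grip_width: 0.564
```

Over 3 mm below plate level with no contact, so it's going into the hole. I'll keep going.

>>> send_rows(plan=[{"fingers": 1, "dx": 0, "dy": 0, "dz": -1.5, "yaw": 0}, {"fingers": 1, "dx": 0, "dy": 0, "dz": -1.5, "yaw": 0}, {"fingers": 1, "dx": 0, "dy": 0, "dz": 0, "yaw": 0}])

```text
time: 25.45
ee_pos: [535.0, 34.7, 108.4]
tool_rot: [[1.0, 0.01, -0.0], [0.01, -1.0, -0.0], [-0.0, 0.0, -1.0]]
contact_force: [0.2, -1.1, -6.0]
grip_width: 0.563
```

>>> send_rows(plan=[{"fingers": 1, "dx": 0, "dy": 0, "dz": -1.5, "yaw": 0}, {"fingers": 1, "dx": 0, "dy": 0, "dz": -1.5, "yaw": 0}, {"fingers": 1, "dx": 0, "dy": 0, "dz": 0, "yaw": 0}])

```text
time: 25.82
ee_pos: [535.1, 34.8, 105.5]
tool_rot: [[1.0, 0.01, -0.0], [0.01, -1.0, -0.0], [-0.0, 0.0, -1.0]]
contact_force: [1.2, 0.4, -6.0]
grip_width: 0.563
```

>>> send_rows(plan=[{"fingers": 1, "dx": 0, "dy": 0, "dz": -2, "yaw": 0}, {"fingers": 1, "dx": 0, "dy": 0, "dz": -2, "yaw": 0}, {"fingers": 1, "dx": 0, "dy": 0, "dz": -2, "yaw": 0}, {"fingers": 1, "dx": 0, "dy": 0, "dz": -1, "yaw": 0}, {"fingers": 1, "dx": 0, "dy": 0, "dz": -1, "yaw": 0}, {"fingers": 1, "dx": 0, "dy": 0, "dz": 0, "yaw": 0}])

```text
time: 26.58
ee_pos: [535.1, 34.8, 97.5]
tool_rot: [[1.0, 0.01, -0.0], [0.01, -1.0, -0.0], [-0.0, 0.0, -1.0]]
contact_force: [0.7, -1.3, -5.9]
grip_width: 0.567
```

>>> send_rows(plan=[{"fingers": 1, "dx": 0, "dy": 0, "dz": -1, "yaw": 0}, {"fingers": 1, "dx": 0, "dy": 0, "dz": -0.5, "yaw": 0}, {"fingers": 1, "dx": 0, "dy": 0, "dz": 0, "yaw": 0}])

```text
time: 26.95
ee_pos: [535.1, 34.8, 96.1]
tool_rot: [[1.0, 0.01, 0.0], [0.01, -1.0, -0.0], [0.0, 0.0, -1.0]]
contact_force: [1.4, -0.5, -5.5]
grip_width: 0.566
```

>>> send_rows(plan=[{"fingers": 1, "dx": 0, "dy": 0, "dz": -0.7, "yaw": 0}, {"fingers": 1, "dx": 0, "dy": 0, "dz": -0.5, "yaw": 0}, {"fingers": 1, "dx": 0, "dy": 0, "dz": 0, "yaw": 0}])

```text
time: 27.32
ee_pos: [535.1, 34.8, 94.9]
tool_rot: [[1.0, 0.01, 0.0], [0.01, -1.0, -0.0], [0.0, 0.0, -1.0]]
contact_force: [0.9, -1.7, -4.9]
grip_width: 0.567
```

>>> send_rows(plan=[{"fingers": 1, "dx": 0, "dy": 0, "dz": -0.5, "yaw": 0}, {"fingers": 1, "dx": 0, "dy": 0, "dz": 0, "yaw": 0}])

```text
time: 27.58
ee_pos: [535.2, 34.8, 94.7]
tool_rot: [[1.0, 0.01, 0.0], [0.01, -1.0, -0.0], [0.0, 0.0, -1.0]]
contact_force: [0.6, -0.9, -1.5]
grip_width: 0.562
```

Load is transferring at TCP z 94.7, exactly the seated height. A touch more, then release and retreat.

>>> send_rows(plan=[{"fingers": 1, "dx": 0, "dy": 0, "dz": -0.5, "yaw": 0}, {"fingers": 1, "dx": 0, "dy": 0, "dz": 0, "yaw": 0}])

```text
time: 27.82
ee_pos: [535.3, 34.7, 94.6]
tool_rot: [[1.0, 0.01, 0.001], [0.01, -1.0, -0.0], [0.001, 0.0, -1.0]]
contact_force: [-1.6, -1.5, 3.6]
grip_width: 0.565
```

>>> send_rows(plan=[{"fingers": -1, "dx": 0, "dy": 0, "dz": 0, "yaw": 0}, {"fingers": -1, "dx": 0, "dy": 0, "dz": 0, "yaw": 0}, {"fingers": -1, "dx": 0, "dy": 0, "dz": 0, "yaw": 0}, {"fingers": -1, "dx": 0, "dy": 0, "dz": 0, "yaw": 0}, {"fingers": -1, "dx": 0, "dy": 0, "dz": 15, "yaw": 0}, {"fingers": -1, "dx": 0, "dy": 0, "dz": 35, "yaw": 0}, {"fingers": -1, "dx": 0, "dy": 0, "dz": 45, "yaw": 0}, {"fingers": -1, "dx": 0, "dy": 0, "dz": 45, "yaw": 0}, {"fingers": -1, "dx": -15, "dy": 0, "dz": 0, "yaw": 0}, {"fingers": -1, "dx": 0, "dy": 0, "dz": 0, "yaw": 0}])

```text
time: 29.08
ee_pos: [519.1, 34.8, 234.2]
tool_rot: [[1.0, 0.01, 0.0], [0.01, -1.0, -0.001], [0.0, 0.001, -1.0]]
contact_force: [0.1, -0.3, -0.5]
grip_width: 1.003
```

```bash
python3 - <<'E'
from h import *
np.set_printoptions(precision=1,suppress=True)
o=arm.get_obs(); print(o['ee_pos'],o['time'],o['contact_force'])
ims=[]
for n in ['scene','side','wrist']:
    p=arm.capture(n); ims.append(p['color'])
    for k in ['jar_left_mid','jar_right_mid','tube_rack','tip_box','dish']:
        for r in arm.spot_point(p,k)[:3]:
            print(n,k,round(r['confidence'],2),world(p,o,r['at']))
f=lambda a:cv2.resize(a,(400,300),interpolation=cv2.INTER_CUBIC)
save(None,'fin.png',np.vstack([np.hstack([f(ims[0]),f(ims[1])]),np.hstack([f(ims[2]),f(ims[1][180:285,235:375])])]))
E
```

```text
[519.1  34.8 234.2] 29.075 [ 0.1 -0.3 -0.5]
scene jar_left_mid 0.61 [532.8  36.6 101.7]
scene jar_left_mid 0.6 [387.3 263.7  42.9]
scene jar_left_mid 0.51 [739.9 314.1   2.1]
scene jar_right_mid 0.87 [ 407.9 -314.4   40.7]
scene jar_right_mid 0.8 [ 509.1 -296.8   40.5]
scene tube_rack 0.98 [ 700.4 -315.7    6. ]
scene tip_box 0.69 [740.2 316.8   4.8]
scene dish 0.85 [777.7 -83.3   3.4]
side jar_left_mid 0.89 [388.8 263.9  40.1]
side jar_left_mid 0.65 [534.3  34.   96.5]
side jar_right_mid 0.9 [ 409.2 -309.8   41.2]
side jar_right_mid 0.53 [ 511.4 -298.5   42.7]
side tube_rack 0.87 [ 702.  -315.2    4.4]
side tube_rack 0.44 [778.8 -82.   -1.5]
side tip_box 0.93 [737.9 314.    1.2]
side tip_box 0.64 [539.2  38.6   2.4]
wrist jar_right_mid 0.87 [ 511.  -300.1   42.8]
wrist jar_right_mid 0.76 [ 410.2 -314.8   37.4]
```

View pics/fin.png

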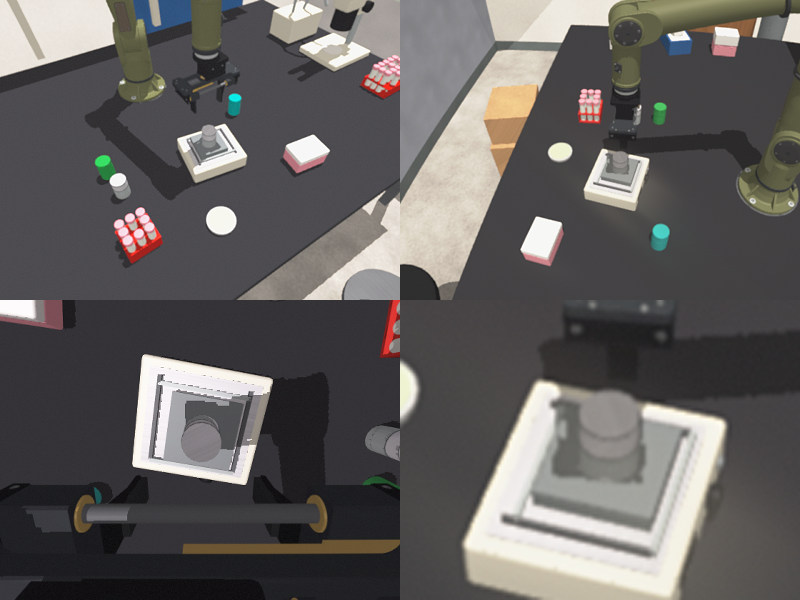

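The jar stands upright in the holder with its mid at z ≈ 97–102 (100 expected). The right jar and the bystanders are where they were, and the arm is clear.

```bash
python3 -c "
from station import arm
print(arm.close_job())"
```

```text
the job is handed in; nothing more can be done
None
```

The heavier jar, the left one, is seated upright in the shaker's holder, and I handed the job in at about 29 s of the 72 s allowed.

- **Weighing:** I lifted the left jar clear (about 5.2 N), put it back, then lifted the right one (about 2.1 N) and put it back. The left is heavier by roughly 0.3 kg.
- **Seating:** I found the hole in the wrist camera at about (535, 35). The jar went in without touching the rim, and I read no more than about 4 N upward as it reached the deck. It touched down with the TCP at 94.7 mm, the height expected for a seated jar.
- **Last checks:** The final pictures show the jar upright in the hole with its mid-height at about 97 to 102 mm (100 expected). The right jar is within about 5 mm of its first measured position, about the measuring error. The rack, tip box and dish have not moved within measuring error, and the arm is clear of everything.
- **Failed or disagreed:**
  - The first move calls were refused because some fields were missing; this cost no motion.
  - In one close view the detector reported only the turquoise look-alike, so I placed that grasp from the picture instead.
  - The detector also gave a few false labels in the last check.

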